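Hold the charger hatch just below its balance point

TASK

Take the flat carton that leans against the hatch handle of the battery charger and stand it upright on a thin edge on the black rubber mat, so that it stands there by itself. Then lift the hatch steadily by its handle until it is past its balance point, where the gas spring starts to push it up, without letting it run up to its stop, and ease it back to about five degrees below that point. Finish while still holding it there by the handle, for a colleague who will set the gas spring, and leave the meter, the can and the screwdriver where they lie.

Things in the scene. Friction and masses are not known exactly. Their poses are not given: they have to be found in the camera images.
- carton_mid (a point): centre of the flat brown carton, 130 wide (y), 160 high (z, towards its upper edge), 34 thick (x); 0.15-0.31 kg. At the start it stands on the bench on a 130 mm edge before the charger, leaning 20 degrees away from the robot on the handle bar; its upper edge stands free 45 mm above the bar. Upright, its centre is 80 mm above what it stands on (65 mm on a 160 mm edge).
- mat: black rubber mat fixed flat on the bench to the left or the right of the charger, 200 mm along its x, 150 mm along its y, 3 mm thick. The origin is the centre of its underside.
- charger: fixed dark blue-grey battery charger, 320 mm deep (x), 360 mm wide (y), 118 mm high, its front panel facing the robot. The origin is the centre of its underside, x points away from the robot (from front to back), z up.
- hatch (a joint): angle in rad of the charger's grey steel top hatch (296 wide, 215 mm from hinge to front, 0.95 kg): 0 shut (start), grows as its front rises, stop at 1.15. Balance point 0.75 (43 degrees): let go below it falls shut, above it the gas spring pushes it to the stop. Lifting at the handle takes 3 N when shut, 0.4 N at 0.65, none at 0.75; at 0.9 it pulls up with 0.6 N. Hardly any friction.
- handle (a point): middle of the hatch's handle, a round steel bar 10 mm thick, 110 mm long along the charger's y, with a post back to the hatch at each end. It runs 36 mm in front of the hatch's front skirt, 108 mm above the bench when shut, and swings with the hatch. It can be pinched from straight above, one finger between bar and skirt, and turns between the fingers as the hatch swings.
- hatch_hinge (a point): middle of the hatch's hinge line, fixed to the charger 118 mm above the bench, along the charger's y axis. The bar of the shut hatch lies 251 mm in front of it (towards the robot) and 10 mm lower, and moves on a circle of 251 mm radius about it.
- meter: yellow and black multimeter lying flat, 190 x 88 x 46 mm, beside the charger on the side where the mat is not; origin at the centre of its underside. Leave it alone.
- spray: spray can standing to the right of the charger (y negative), 56 mm diameter, 160 mm high; origin at the centre of its underside. Leave it alone.
- screwdriver: screwdriver with a black handle lying to the left of the charger (y positive), 160 mm long along its x; origin on the bench below its shaft. Leave it alone.
Things that resemble listed ones, but are neither listed nor needed, are in the scene too. Of the things shaped like the part that bears carton_mid, the cardboard one is meant.

How it is judged:
By the outcome, as a careful person would: the job done as asked, in the order asked, and still so for the second after the job is handed in, while the arm keeps its last pose, push and grip.
It also fails if it takes over 64 s, if anything falls off the work surface, if the arm or the gripper's body presses on something with over 40 N, if the wrist force passes 120 N, or if a joint passes its speed limit or range.

ROBOT

A 6-joint arm with a two-finger parallel gripper is mounted at the origin on the work surface. World frame = base frame: x ahead of the robot, y to its left, z up, the work surface at z = 0. Lengths are in m, angles in degrees, forces in N, time in s.
With the tool pointing down it reaches from about 0.4 to 0.825 m from the base axis. Payload 7 kg.
Tool frame: the origin (TCP) lies on the centre line of the jaws, within the pads' length; the fingertips stand r.tip_reach ahead of it and the grasp point (between the pads) is the TCP (r.tip_reach is the distance from the TCP to the fingertips, in m); z points along the fingers, y is the line along which they close (so a half turn about z gives the same grasp; the last joint's range is limited). The gripper opens to 88 mm and grips with 3 to 60 N. Pads are 19 mm wide; open, the fingers measure 130 mm over their backs; the gripper's body (78 mm by 193 mm) begins 47 mm behind the grasp point.
Start: joints at [-47.149, 20.546, 0.682, 0, -70.136, -16.507], TCP at [0.3, -0.605, 0.246] pointing down, gripper open.
Joint ranges: [-176.03, 176.03], [-82.01, 121.73], [-58.28, 71.71], [-173.87, 95.51], [-174.79, -0.11], [-173.66, 173.66]. Speed limits (degrees/s): [136.94, 136.94, 172.46, 180, 180, 180].

INTERFACE

Orientations are given as [roll, pitch, yaw] about the fixed x, y, z axes, in that order (R = Rz(yaw) Ry(pitch) Rx(roll)).
In Python, from plant import sensors, cams, r gives the robot as it stands.
- The arm moves only by the tool drive_tool, never from a script. Its argument "rows" is a list of rows, each an object of numbers: "fingers": the gripper's target within -1 to 1 (fully open at 1, half-way at 0, shut at -1); "x", "y", "z": the shift along the tool's x, y, z in m; "spin": the turn about the tool's z in rad. A call has 1 to 10 rows; each row is the pose to reach, as a shift and turn from the pose commanded when the call began, along the tool's axes at that moment; what a row does not reach only later rows make up. A row lasts 1/8 s, in which the tool goes at most 62.5 mm and 10.7 degrees, less where a joint would pass 70% of its speed; a pose out of reach is approached as far as the arm can. A call with a gripper value outside its range is refused whole. The fingers move at their own pace and stop on an object; "newtons" is the grip in N (left out, the last holds). Time passes only in rows, so rows that repeat a pose let the fingers close. It gives the time, the measured TCP pose, the force, the opening and the grip force at its end, in the units of the state.
- sensors.get_state(): the state, without advancing time (a new reading comes with each control period).
- cams.capture(name): name is "scene" or "top"; returns a dict with "pixels" (400x640x3 uint8, red, green, blue), "intrinsics" (3x3 intrinsics, pixels), "k1" (the pictures are not rectified: a ray, as slopes to the right and down, at radius r is drawn at 1 + k1 r^2 times it, then the intrinsics apply), "eye" and "orientation" of the camera in the world. Camera axes: x right, y up, looking along -z (the intrinsics and any distortion apply to the point x, -y, -z); pixel columns grow to the right and rows downward; lengths in m; the calibration is good to about 2 mm. A picture is of the moment at which its call begins. There is no depth.
- r.close_job(): hands the job in; it is judged then, once.
The state is a dict: "time_s": time; "joints": joint angles; "qd": joint speeds; "joint_torque": joint torques, N m; "tcp_pos": TCP position; "eef_rot": TCP orientation; "contact_force": force on the tool from outside, world axes, zero at the start; "moment": the same for the moment, N m; "gripper_width": finger opening in m; "gripper_force": force on a finger pad.
Only numpy, scipy, OpenCV 4.12 (cv2) and the standard library are available. Lean on these libraries where they do the work, as an engineer would, in place of code of your own. Each camera call takes 0.05 s, during which the arm holds its last target. There are 200 camera calls.

## Working session

There is one attempt and no reset: what is moved stays moved. The work goes in short steps, Python scripts to look and compute and a tool call to move; the robot and the scene stay as the last step left them, time stands still between calls to the robot, and variables do not carry over. Pictures are saved under pics/ and viewed, at most 10 in all, crops included, and the job is handed in when it is done.

Besides the shell and the picture viewer there is one more tool, called after "Emit:" by a JSON object that holds its "method" and its "body", one argument or row to a line. drive_tool: Moves the arm, as the interface text tells. Its arguments: {"type":"object","properties":{"rows":{"type":"array"},"newtons":{"type":"number"}},"required":["rows"]}

```bash
mkdir -p pics; ls
cat > h.py <<'E'
import numpy as np, cv2
from plant import sensors, cams, r
def cap(n,f=None):
    c=cams.capture(n)
    if f: cv2.imwrite('pics/'+f,c['pixels'][:,:,::-1])
    return c
E
python3 - <<'E'
from h import *
for n in('scene','top'):
    c=cap(n,n+'0.png'); print(n,c['intrinsics'],c['k1'],c['eye'],c['orientation'])
print(r.tip_reach); print(sensors.get_state())
E
```

```text
pics
scene [[512.33361433   0.         309.4063418 ]
 [  0.         512.33361433 198.31385079]
 [  0.           0.           1.        ]] -0.12970435408873066 [1.467769   0.3204341  1.23565501] [ 39.33416573   0.40001159 110.36956038]
top [[383.25840061   0.         321.95230832]
 [  0.         383.25840061 196.51876198]
 [  0.           0.           1.        ]] 0.02125989514586826 [0.40022928 0.01701955 1.12386629] [ 10.87044771  -0.54636549 -90.30425903]
0.019
{'time_s': 0.1, 'joints': array([-4.71511152e+01,  2.05870949e+01,  6.38267504e-01, -1.76302556e-02,
       -7.01336065e+01, -1.65070347e+01]), 'qd': array([ 0.0163851 , -0.1470378 ,  0.05616037,  0.07813569, -0.15746964,
        0.10497856]), 'joint_torque': array([-1.85741577e-03, -5.84166133e+01,  2.93753117e+01,  7.01543212e+00,
        1.02410957e-02, -5.09708525e-05]), 'tcp_pos': array([ 0.29931681, -0.60455827,  0.2447136 ]), 'eef_rot': array([ 1.79916254e+02, -7.53306667e-03, -1.53664148e+02]), 'contact_force': array([-0.50989738,  0.20701341, -0.46773236]), 'moment': array([0.01323247, 0.00222899, 0.03124448]), 'gripper_force': 0.0, 'gripper_width': 0.08792892653372278}
```

View pics/scene0.png

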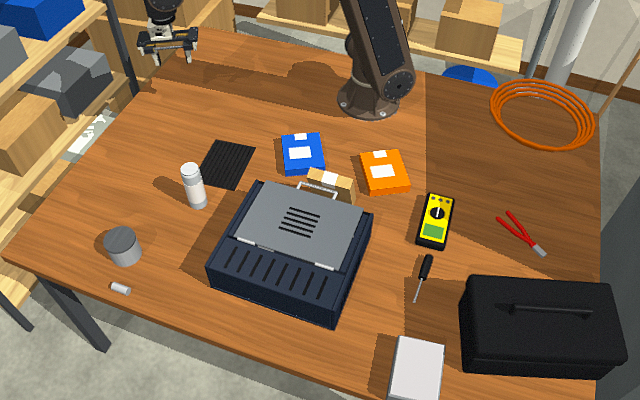

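View pics/top0.png

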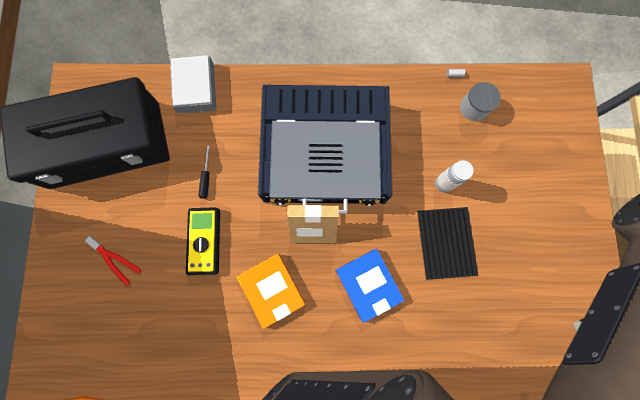

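The scene view shows the carton behind the handle (about 330,185), with the mat at (228,164) and the can at (193,186). In the top view, the carton is at (313,224), the mat at (447,243), the can at (455,178), the hatch at about (270-380,120-200) and the handle bar near (343,207). Next I'll enlarge both views to measure.

```bash
cat >> h.py <<'E'
from scipy.spatial.transform import Rotation as Ro
def ray(c,uv):
    K=c['intrinsics'];d=np.array([(uv[0]-K[0,2])/K[0,0],(uv[1]-K[1,2])/K[1,1]]);s=d.copy()
    for _ in range(20): s=d/(1+c['k1']*(s@s))
    R=Ro.from_euler('xyz',c['orientation'],degrees=True)
    v=R.apply([s[0],-s[1],-1]); return np.array(c['eye']),v/np.linalg.norm(v)
def onz(c,uv,z):
    o,v=ray(c,uv); return o+v*(z-o[2])/v[2]
def proj(c,P):
    R=Ro.from_euler('xyz',c['orientation'],degrees=True)
    p=R.inv().apply(np.array(P)-c['eye']); s=np.array([p[0],-p[1]])/-p[2]
    s=s*(1+c['k1']*(s@s)); K=c['intrinsics']; return np.array([K[0,0]*s[0]+K[0,2],K[1,1]*s[1]+K[1,2]])
def tri(c1,u1,c2,u2):
    a,v=ray(c1,u1);b,w=ray(c2,u2)
    t=np.linalg.lstsq(np.c_[v,-w],b-a,rcond=None)[0]
    p,q=a+t[0]*v,b+t[1]*w
    return (p+q)/2,np.linalg.norm(p-q)
def crop(c,x0,y0,w,h,k,f):
    im=cv2.resize(c['pixels'][y0:y0+h,x0:x0+w,::-1],None,fx=k,fy=k,interpolation=cv2.INTER_CUBIC); cv2.imwrite('pics/'+f,im)
E
python3 - <<'E'
from h import *
t=cap('top');s=cap('scene')
def cr(c,x0,y0): return cv2.resize(c['pixels'][y0:y0+75,x0:x0+100,::-1],None,fx=4,fy=4,interpolation=cv2.INTER_CUBIC)
a=cr(t,260,180); b=cr(s,275,150)
cv2.imwrite('pics/c1.png',np.hstack([a,b]))
hsv=cv2.cvtColor(t['pixels'],cv2.COLOR_RGB2HSV)
m=((hsv[:,:,2]<60)).astype(np.uint8); m[:200]=0;m[290:]=0;m[:,:410]=0;m[:,490:]=0
m=cv2.morphologyEx(m,cv2.MORPH_CLOSE,np.ones((5,5)))
cs=cv2.findContours(m,0,1)[0]; q=cv2.minAreaRect(max(cs,key=cv2.contourArea)); print(q)
B=np.array([onz(t,p,.003) for p in cv2.boxPoints(q)]);print(B.round(4),B.mean(0))
# charger front bottom etc
for n,u in dict(hfl=(271,197),hfr=(380,197),hbl=(273,121),hbr=(379,121)).items(): print(n,onz(t,u,.118).round(4))
E
```

```text
((447.4769287109375, 242.8154296875), (70.45172882080078, 51.350379943847656), 82.87498474121094)
[[ 0.5707 -0.2778  0.003 ]
 [ 0.5893 -0.4299  0.003 ]
 [ 0.3861 -0.4387  0.003 ]
 [ 0.3687 -0.2919  0.003 ]] [ 0.47869225 -0.35957106  0.003     ]
hfl [0.5925 0.1423 0.118 ]
hfr [ 0.5915 -0.1489  0.118 ]
hbl [0.8069 0.1409 0.118 ]
hbr [ 0.8064 -0.1532  0.118 ]
```

View pics/c1.png

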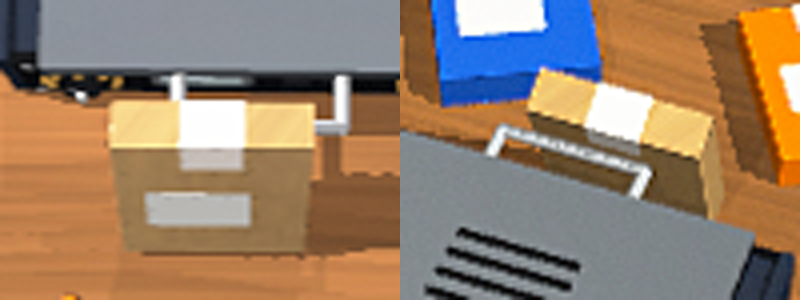

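The crops show the carton's top face, with its corners in the top view near (287,205), (338,205), (288,217) and (338,217). They also show the handle bar, whose right end is at (346,212) in the top view and whose ends are at (300,182) and (337,193) in the scene view.

Run:
```python
from h import *
t=cap('top');s=cap('scene')
T=lambda p:(260+p[0]/4-.4,180+p[1]/4-.4)
S=lambda p:(275+(p[0]-400)/4-.4,150+p[1]/4-.4)
for n,a,b in [('nr',(314,149),(541,69)),('nl',(112,148),(714,116)),('fr',(313,101),(528,108)),('fl',(110,101),(706,152)),('barR',(342,127),(503,132))]:
    print(n,*[np.round(x,4) for x in tri(t,T(a),s,S(b))])
for a in [(127,250),(305,250)]: print('bot',onz(t,T(a),0.0).round(4))
for b in [(503,132),(647,172)]: print('bar',onz(s,S(b),.108).round(4))
print('barR top',onz(t,T((342,127)),.108).round(4))
# mat in scene
g=cv2.cvtColor(s['pixels'],cv2.COLOR_RGB2GRAY)
m=(g<65).astype(np.uint8); m[:130]=0;m[195:]=0;m[:,:198]=0;m[:,262:]=0
m=cv2.morphologyEx(m,cv2.MORPH_CLOSE,np.ones((5,5)))
q=max(cv2.findContours(m,0,1)[0],key=cv2.contourArea)
a=cv2.approxPolyDP(q,4,True)[:,0]; print([(tuple(p),onz(s,p,.003).round(3)[:2]) for p in a])
# spray
for u in [(467,167)]: print('spray top',onz(t,u,.16))
```

```text
nr [ 0.5328 -0.0337  0.158 ] 0.0006
nl [0.5338 0.0953 0.1582] 0.0022
fr [ 0.5648 -0.0328  0.1502] 0.0027
fl [0.5644 0.0983 0.1542] 0.0042
barR [ 0.555  -0.0555  0.1047] 0.0006
bot [0.481  0.0951 0.    ]
bot [ 0.4804 -0.0347  0.    ]
bar [ 0.5576 -0.0541  0.108 ]
bar [0.5578 0.0567 0.108 ]
barR top [ 0.5546 -0.0555  0.108 ]
[((np.int32(215), np.int32(140)), array([ 0.391, -0.437])), ((np.int32(199), np.int32(167)), array([ 0.523, -0.429])), ((np.int32(203), np.int32(181)), array([ 0.574, -0.387])), ((np.int32(234), np.int32(190)), array([ 0.574, -0.275])), ((np.int32(255), np.int32(147)), array([ 0.376, -0.292]))]
spray top [ 0.66214437 -0.37082899  0.16      ]
```

Emit:
{"method": "drive_tool", "body": {
  "rows": [
    {"x": -0.05, "y": 0.047, "z": 0, "spin": -0.18, "fingers": 1},
    {"x": -0.1, "y": 0.094, "z": 0, "spin": -0.36, "fingers": 1},
    {"x": -0.145, "y": 0.137, "z": 0, "spin": -0.54, "fingers": 1},
    {"x": -0.19, "y": 0.18, "z": 0, "spin": -0.72, "fingers": 1},
    {"x": -0.235, "y": 0.222, "z": 0, "spin": -0.9, "fingers": 1},
    {"x": -0.28, "y": 0.265, "z": 0, "spin": -1.05, "fingers": 1},
    {"x": -0.325, "y": 0.307, "z": 0, "spin": -1.111, "fingers": 1},
    {"x": -0.37, "y": 0.35, "z": 0, "spin": -1.111, "fingers": 1},
    {"x": -0.415, "y": 0.392, "z": 0, "spin": -1.111, "fingers": 1},
    {"x": -0.46, "y": 0.435, "z": 0, "spin": -1.111, "fingers": 1}
  ]
}}

```text
time_s: 1.55
tcp_pos: [0.5163, -0.0164, 0.246]
eef_rot: [-179.9, 0.0, -90.0]
contact_force: [1.5, -1.0, 0.0]
gripper_width: 0.0875
gripper_force: 0.0
```

Emit:
{"method": "drive_tool", "body": {
  "rows": [
    {"x": -0.042, "y": -0.016, "z": 0},
    {"x": -0.042, "y": -0.016, "z": 0.02},
    {"x": -0.042, "y": -0.016, "z": 0.045},
    {"x": -0.042, "y": -0.016, "z": 0.07},
    {"x": -0.042, "y": -0.016, "z": 0.09},
    {"x": -0.042, "y": -0.016, "z": 0.1},
    {"x": -0.042, "y": -0.016, "z": 0.1}
  ]
}}

```text
invalid input
```

Run:
```python
from h import *
s=cap('scene');t=cap('top')
f=lambda c,x,y:cv2.resize(c['pixels'][y:y+120,x:x+100,::-1],None,fx=4,fy=4,interpolation=cv2.INTER_CUBIC)
cv2.imwrite('pics/c2.png',np.hstack([f(t,260,150),f(s,275,110)]))
```

```text
(no output)
```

View pics/c2.png

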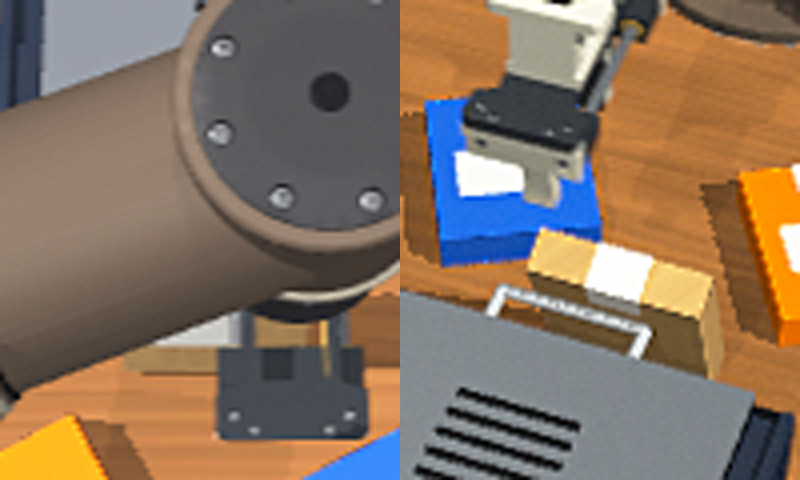

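The pictures show the carton untouched and the gripper still high before it: that move was refused because its rows were incomplete. I'm resending it with all fields filled in.

Emit:
{"method": "drive_tool", "body": {
  "rows": [
    {"x": -0.042, "y": -0.016, "z": 0, "spin": 0, "fingers": 1},
    {"x": -0.042, "y": -0.016, "z": 0.02, "spin": 0, "fingers": 1},
    {"x": -0.042, "y": -0.016, "z": 0.045, "spin": 0, "fingers": 1},
    {"x": -0.042, "y": -0.016, "z": 0.07, "spin": 0, "fingers": 1},
    {"x": -0.042, "y": -0.016, "z": 0.09, "spin": 0, "fingers": 1},
    {"x": -0.042, "y": -0.016, "z": 0.1, "spin": 0, "fingers": 1},
    {"x": -0.042, "y": -0.016, "z": 0.1, "spin": 0, "fingers": 1}
  ]
}}

```text
time_s: 2.52
tcp_pos: [0.5317, 0.0232, 0.1453]
eef_rot: [179.9, -0.0, -90.0]
contact_force: [1.1, 0.3, -0.6]
gripper_width: 0.0877
gripper_force: 0.0
```

Run:
```python
from h import *
s=cap('scene');t=cap('top')
f=lambda c,x,y:cv2.resize(c['pixels'][y:y+120,x:x+100,::-1],None,fx=4,fy=4,interpolation=cv2.INTER_CUBIC)
cv2.imwrite('pics/c3.png',np.hstack([f(t,260,150),f(s,275,110)]))
```

```text
(no output)
```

View pics/c3.png

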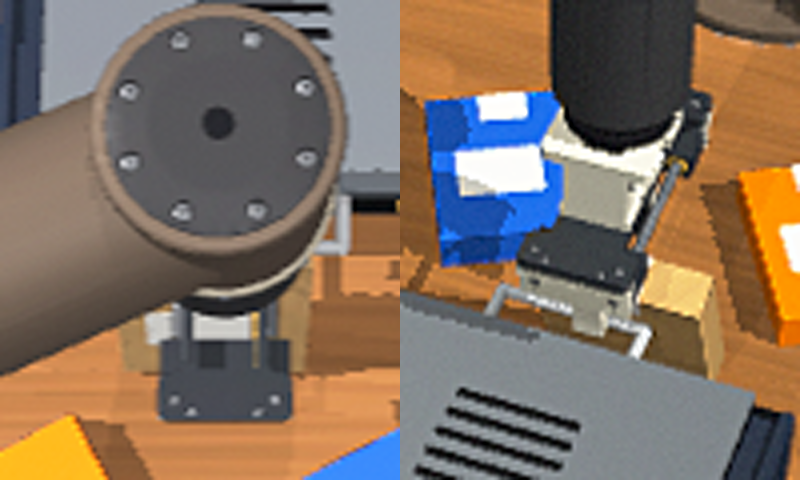

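The far finger is behind the carton top (scene crop about 590,320) and the near one is in front of it. Now I'll narrow the jaws and pull gently back to right the carton.

Emit:
{"method": "drive_tool", "body": {
  "rows": [
    {"x": -0.008, "y": 0, "z": 0, "spin": 0, "fingers": 0.36},
    {"x": -0.008, "y": 0, "z": 0, "spin": 0, "fingers": 0.36},
    {"x": -0.008, "y": 0.005, "z": 0, "spin": 0, "fingers": 0.36},
    {"x": -0.008, "y": 0.011, "z": 0, "spin": 0, "fingers": 0.36},
    {"x": -0.008, "y": 0.017, "z": 0, "spin": 0, "fingers": 0.36},
    {"x": -0.008, "y": 0.023, "z": 0, "spin": 0, "fingers": 0.36},
    {"x": -0.008, "y": 0.029, "z": 0, "spin": 0, "fingers": 0.36},
    {"x": -0.008, "y": 0.034, "z": 0, "spin": 0, "fingers": 0.36},
    {"x": -0.008, "y": 0.039, "z": 0, "spin": 0, "fingers": 0.36},
    {"x": -0.008, "y": 0.043, "z": 0, "spin": 0, "fingers": 0.36}
  ],
  "newtons": 15
}}

```text
time_s: 3.88
tcp_pos: [0.4887, 0.0315, 0.1456]
eef_rot: [-180.0, 0.0, -90.0]
contact_force: [0.1, 0.2, -0.0]
gripper_width: 0.0596
gripper_force: 0.0
```

Run:
```python
from h import *
s=cap('scene');t=cap('top')
f=lambda c,x,y:cv2.resize(c['pixels'][y:y+120,x:x+100,::-1],None,fx=4,fy=4,interpolation=cv2.INTER_CUBIC)
cv2.imwrite('pics/c4.png',np.hstack([f(t,260,170),f(s,275,100)]))
```

```text
(no output)
```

View pics/c4.png

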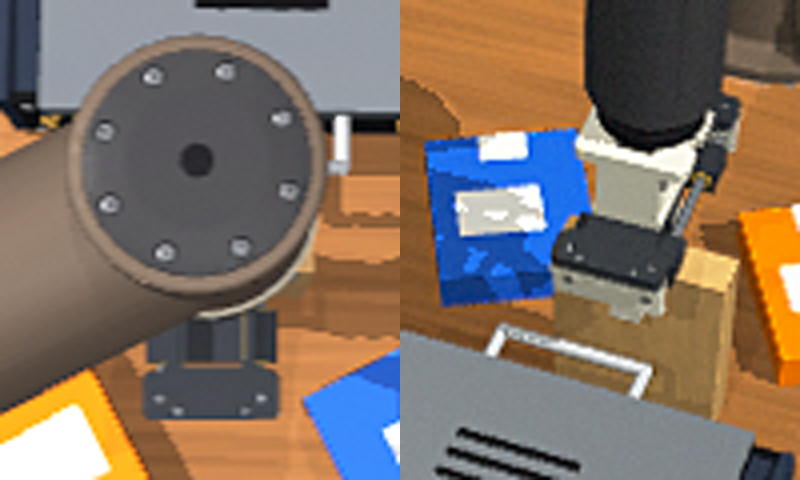

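The carton now stands upright between the fingers, clear of the bar. I'll lower, grip and lift.

Emit:
{"method": "drive_tool", "body": {
  "rows": [
    {"x": 0, "y": -0.003, "z": 0.01, "spin": 0, "fingers": 0.36},
    {"x": 0, "y": -0.003, "z": 0.02, "spin": 0, "fingers": 0.2},
    {"x": 0, "y": -0.003, "z": 0.02, "spin": 0, "fingers": 0},
    {"x": 0, "y": -0.003, "z": 0.02, "spin": 0, "fingers": -0.4},
    {"x": 0, "y": -0.003, "z": 0.02, "spin": 0, "fingers": -0.4},
    {"x": 0, "y": -0.003, "z": 0.02, "spin": 0, "fingers": -0.4},
    {"x": 0, "y": -0.003, "z": 0.02, "spin": 0, "fingers": -0.4},
    {"x": 0, "y": -0.003, "z": 0.0, "spin": 0, "fingers": -0.4},
    {"x": 0, "y": -0.003, "z": -0.02, "spin": 0, "fingers": -0.4},
    {"x": 0, "y": -0.003, "z": -0.03, "spin": 0, "fingers": -0.4}
  ],
  "newtons": 15
}}

```text
time_s: 5.22
tcp_pos: [0.4921, 0.0315, 0.1764]
eef_rot: [-179.9, 0.0, -90.0]
contact_force: [0.6, 0.7, -2.5]
gripper_width: 0.034
gripper_force: 15.0
```

Emit:
{"method": "drive_tool", "body": {
  "rows": [
    {"x": 0.02, "y": 0.01, "z": -0.03, "spin": 0, "fingers": -0.4},
    {"x": 0.06, "y": 0.012, "z": -0.05, "spin": 0, "fingers": -0.4},
    {"x": 0.11, "y": 0.012, "z": -0.05, "spin": 0.1, "fingers": -0.4},
    {"x": 0.16, "y": 0.012, "z": -0.05, "spin": 0.25, "fingers": -0.4},
    {"x": 0.21, "y": 0.012, "z": -0.05, "spin": 0.42, "fingers": -0.4},
    {"x": 0.26, "y": 0.012, "z": -0.05, "spin": 0.59, "fingers": -0.4},
    {"x": 0.305, "y": 0.012, "z": -0.05, "spin": 0.76, "fingers": -0.4},
    {"x": 0.345, "y": 0.012, "z": -0.05, "spin": 0.93, "fingers": -0.4},
    {"x": 0.375, "y": 0.012, "z": -0.05, "spin": 1.1, "fingers": -0.4},
    {"x": 0.39, "y": 0.012, "z": -0.05, "spin": 1.25, "fingers": -0.4}
  ]
}}

```text
time_s: 6.48
tcp_pos: [0.4792, -0.3599, 0.2245]
eef_rot: [179.9, -0.1, -162.0]
contact_force: [-0.1, 0.9, -3.0]
gripper_width: 0.034
gripper_force: 15.0
```

Emit:
{"method": "drive_tool", "body": {
  "rows": [
    {"x": 0, "y": 0, "z": 0, "spin": 0.15, "fingers": -0.4},
    {"x": 0, "y": 0, "z": 0, "spin": 0.25, "fingers": -0.4},
    {"x": 0, "y": 0, "z": 0, "spin": 0.25, "fingers": -0.4},
    {"x": 0, "y": 0, "z": 0, "spin": 0.25, "fingers": -0.4}
  ]
}}

```text
time_s: 6.98
tcp_pos: [0.4798, -0.3584, 0.2253]
eef_rot: [180.0, -0.0, -175.8]
contact_force: [0.0, -0.5, -1.9]
gripper_width: 0.0339
gripper_force: 15.0
```

Run:
```python
from h import *
st=sensors.get_state();print(st['tcp_pos'],st['eef_rot'],st['contact_force'],st['gripper_width'],st['joints'])
s=cap('scene');t=cap('top')
f=lambda c,x,y:cv2.resize(c['pixels'][y:y+140,x:x+100,::-1],None,fx=4,fy=4,interpolation=cv2.INTER_CUBIC)
cv2.imwrite('pics/c5.png',np.hstack([f(t,400,180),f(s,180,80)]))
```

```text
[ 0.47977735 -0.35839547  0.22526697] [ 1.79981771e+02 -2.53288374e-02 -1.75814352e+02] [ 0.04596535 -0.5246658  -1.86711834] 0.033864955341095314 [-1.80849107e+01  1.42540820e+01 -1.09671229e+01 -8.03464622e-03
 -6.48091433e+01 -6.77260240e+01]
```

View pics/c5.png

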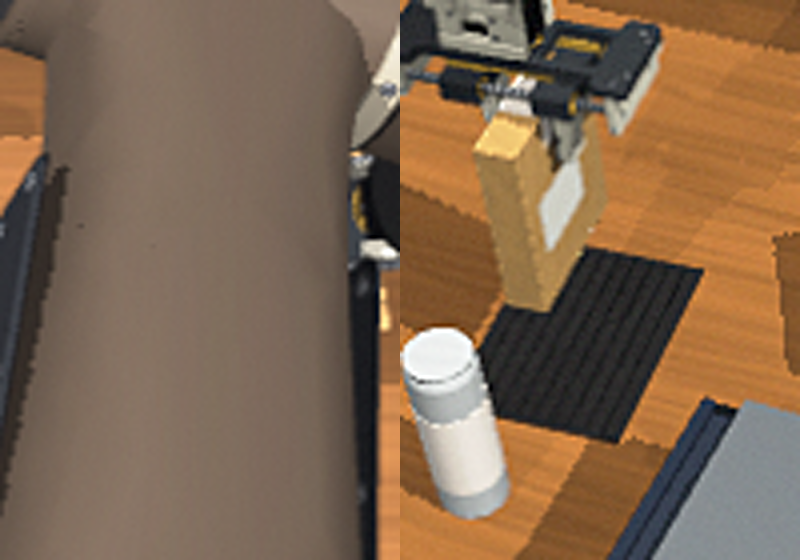

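The carton hangs upright over the mat with its long edge along the ribs. I'll lower it.

Emit:
{"method": "drive_tool", "body": {
  "rows": [
    {"x": 0, "y": 0, "z": 0.03, "spin": 0, "fingers": -0.4},
    {"x": 0, "y": 0, "z": 0.06, "spin": 0, "fingers": -0.4},
    {"x": 0, "y": 0, "z": 0.08, "spin": 0, "fingers": -0.4},
    {"x": 0, "y": 0, "z": 0.088, "spin": 0, "fingers": -0.4},
    {"x": 0, "y": 0, "z": 0.092, "spin": 0, "fingers": -0.4},
    {"x": 0, "y": 0, "z": 0.094, "spin": 0, "fingers": -0.4},
    {"x": 0, "y": 0, "z": 0.0955, "spin": 0, "fingers": -0.4},
    {"x": 0, "y": 0, "z": 0.0965, "spin": 0, "fingers": -0.4},
    {"x": 0, "y": 0, "z": 0.0965, "spin": 0, "fingers": -0.4}
  ]
}}

```text
time_s: 8.2
tcp_pos: [0.48, -0.3586, 0.1292]
eef_rot: [-180.0, 0.0, -175.9]
contact_force: [0.2, -0.3, -2.8]
gripper_width: 0.0336
gripper_force: 15.0
```

Emit:
{"method": "drive_tool", "body": {
  "rows": [
    {"x": 0, "y": 0, "z": 0.0005, "spin": 0, "fingers": -0.4},
    {"x": 0, "y": 0, "z": 0.001, "spin": 0, "fingers": -0.4},
    {"x": 0, "y": 0, "z": 0.0015, "spin": 0, "fingers": -0.4},
    {"x": 0, "y": 0, "z": 0.0015, "spin": 0, "fingers": -0.4}
  ]
}}

```text
time_s: 8.7
tcp_pos: [0.4803, -0.3586, 0.1286]
eef_rot: [-180.0, 0.1, -175.9]
contact_force: [0.2, 2.8, 5.9]
gripper_width: 0.0338
gripper_force: 15.0
```

Emit:
{"method": "drive_tool", "body": {
  "rows": [
    {"x": 0, "y": 0, "z": -0.0007, "spin": 0, "fingers": -0.4},
    {"x": 0, "y": 0, "z": -0.0007, "spin": 0, "fingers": -0.15},
    {"x": 0, "y": 0, "z": -0.0007, "spin": 0, "fingers": -0.05},
    {"x": 0, "y": 0, "z": -0.0007, "spin": 0, "fingers": 0.1},
    {"x": 0, "y": 0, "z": -0.0007, "spin": 0, "fingers": 0.4},
    {"x": 0, "y": 0, "z": -0.0007, "spin": 0, "fingers": 0.4},
    {"x": 0, "y": 0, "z": -0.02, "spin": 0, "fingers": 0.4},
    {"x": 0, "y": 0, "z": -0.05, "spin": 0, "fingers": 0.4},
    {"x": 0, "y": 0, "z": -0.09, "spin": 0, "fingers": 0.4},
    {"x": 0, "y": 0, "z": -0.13, "spin": 0, "fingers": 0.4}
  ]
}}

```text
time_s: 9.95
tcp_pos: [0.4797, -0.3585, 0.2587]
eef_rot: [180.0, -0.0, -175.9]
contact_force: [1.2, -0.5, -0.8]
gripper_width: 0.0614
gripper_force: 0.0
```

Run:
```python
from h import *
s=cap('scene');t=cap('top')
f=lambda c,x,y,w,h,k:cv2.resize(c['pixels'][y:y+h,x:x+w,::-1],None,fx=k,fy=k,interpolation=cv2.INTER_CUBIC)
cv2.imwrite('pics/c6.png',np.vstack([np.hstack([f(t,270,185,100,50,4),f(s,275,165,100,50,4)]),f(s,140,100,200,100,4)]))
```

```text
(no output)
```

View pics/c6.png

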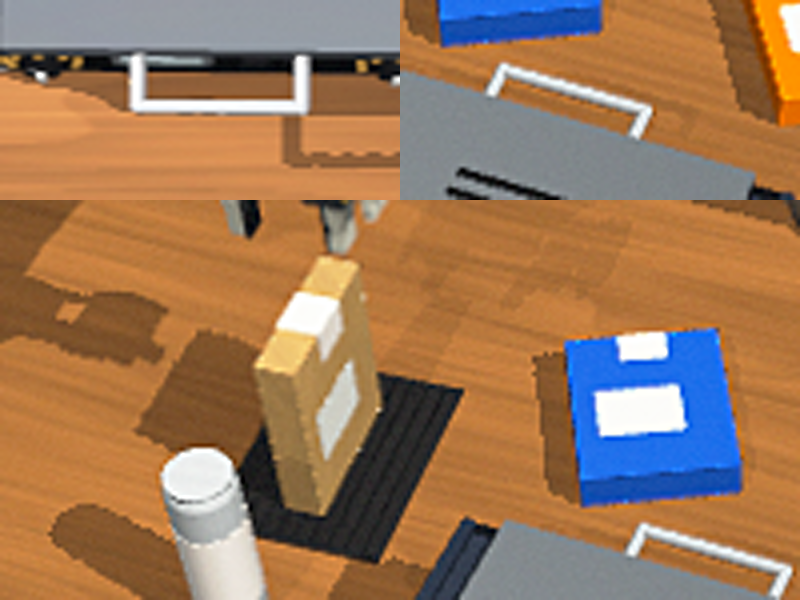

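The carton stands free on the mat. The bar's ends are at (304,211) and (345,211) in the top view and (301,182) and (336,192) in the scene view, which I'll triangulate.

Run:
```python
from h import *
s=cap('scene');t=cap('top')
T=lambda p:(270+p[0]/4-.4,185+p[1]/4-.4)
S=lambda p:(275+(p[0]-400)/4-.4,165+p[1]/4-.4)
for a,b in [((301,107),(504,70)),((137,107),(648,110))]:
    p,e=tri(t,T(a),s,S(b)); print(p.round(4),round(e,4),onz(t,T(a),.108).round(4),onz(s,S(b),.108).round(4))
```

```text
[ 0.5547 -0.0547  0.1069] 0.0005 [ 0.5546 -0.0549  0.108 ] [ 0.5556 -0.0541  0.108 ]
[0.555  0.0558 0.1068] 0.0015 [0.555 0.055 0.108] [0.5557 0.0568 0.108 ]
```

Emit:
{"method": "drive_tool", "body": {
  "rows": [
    {"x": -0.01, "y": 0.035, "z": 0, "spin": 0, "fingers": 0.4},
    {"x": -0.02, "y": 0.08, "z": 0, "spin": -0.1, "fingers": 0},
    {"x": -0.035, "y": 0.125, "z": 0, "spin": -0.28, "fingers": -0.545},
    {"x": -0.047, "y": 0.17, "z": 0, "spin": -0.46, "fingers": -0.545},
    {"x": -0.06, "y": 0.215, "z": 0, "spin": -0.64, "fingers": -0.545},
    {"x": -0.07, "y": 0.255, "z": 0, "spin": -0.82, "fingers": -0.545},
    {"x": -0.08, "y": 0.295, "z": 0, "spin": -1.0, "fingers": -0.545},
    {"x": -0.09, "y": 0.325, "z": 0, "spin": -1.18, "fingers": -0.545},
    {"x": -0.098, "y": 0.345, "z": 0, "spin": -1.35, "fingers": -0.545},
    {"x": -0.101, "y": 0.353, "z": 0, "spin": -1.5, "fingers": -0.545}
  ]
}}

```text
time_s: 11.4
tcp_pos: [0.5554, 0.0019, 0.256]
eef_rot: [179.9, -0.0, -89.6]
contact_force: [0.3, -0.5, -0.7]
gripper_width: 0.0198
gripper_force: 0.0
```

Emit:
{"method": "drive_tool", "body": {
  "rows": [
    {"x": 0, "y": 0, "z": 0.03, "spin": 0, "fingers": -0.545},
    {"x": 0, "y": 0, "z": 0.07, "spin": 0, "fingers": -0.545},
    {"x": 0, "y": 0, "z": 0.1, "spin": 0, "fingers": -0.545},
    {"x": 0, "y": 0, "z": 0.115, "spin": 0, "fingers": -0.545},
    {"x": 0, "y": 0, "z": 0.122, "spin": 0, "fingers": -0.545},
    {"x": 0, "y": 0, "z": 0.13, "spin": 0, "fingers": -0.545},
    {"x": 0, "y": 0, "z": 0.137, "spin": 0, "fingers": -0.545},
    {"x": 0, "y": 0, "z": 0.144, "spin": 0, "fingers": -0.545},
    {"x": 0, "y": 0, "z": 0.144, "spin": 0, "fingers": -0.545}
  ]
}}

```text
time_s: 12.52
tcp_pos: [0.5555, 0.0006, 0.1132]
eef_rot: [180.0, -0.0, -90.0]
contact_force: [0.5, -0.5, -0.4]
gripper_width: 0.0199
gripper_force: 0.0
```

Emit:
{"method": "drive_tool", "body": {
  "rows": [
    {"x": 0, "y": 0, "z": 0, "spin": 0, "fingers": -1},
    {"x": 0, "y": 0, "z": 0, "spin": 0, "fingers": -1},
    {"x": 0, "y": 0, "z": 0, "spin": 0, "fingers": -1},
    {"x": 0, "y": 0, "z": 0, "spin": 0, "fingers": -1}
  ],
  "newtons": 25
}}

```text
time_s: 13.02
tcp_pos: [0.5562, 0.0008, 0.1139]
eef_rot: [-179.9, 0.0, -90.0]
contact_force: [2.1, -1.2, 0.1]
gripper_width: 0.0086
gripper_force: 25.0
```

Run:
```python
import numpy as np
R=.2512;b=.0398
f=lambda a:np.array([-R*np.cos(a-b),R*np.sin(a-b)])
for a in list(np.arange(.05,.81,.05))+[.663]:
    d=f(a)-f(0); print(round(a,3),'y',round(-d[0],4),'z',round(-d[1],4))
```

```text
0.05 y 0.0002 z -0.0126
0.1 y -0.0003 z -0.0251
0.15 y -0.0013 z -0.0376
0.2 y -0.003 z -0.0501
0.25 y -0.0053 z -0.0624
0.3 y -0.0083 z -0.0746
0.35 y -0.0118 z -0.0867
0.4 y -0.0159 z -0.0985
0.45 y -0.0206 z -0.1102
0.5 y -0.0259 z -0.1216
0.55 y -0.0318 z -0.1327
0.6 y -0.0382 z -0.1435
0.65 y -0.0451 z -0.1539
0.7 y -0.0526 z -0.164
0.75 y -0.0605 z -0.1738
0.8 y -0.069 z -0.1831
0.663 y -0.047 z -0.1566
```

Emit:
{"method": "drive_tool", "body": {
  "rows": [
    {"x": 0, "y": 0, "z": -0.003, "spin": 0, "fingers": -1},
    {"x": 0, "y": 0.0002, "z": -0.007, "spin": 0, "fingers": -1},
    {"x": 0, "y": 0.0002, "z": -0.0126, "spin": 0, "fingers": -1},
    {"x": 0, "y": 0, "z": -0.0188, "spin": 0, "fingers": -1},
    {"x": 0, "y": -0.0003, "z": -0.0251, "spin": 0, "fingers": -1},
    {"x": 0, "y": -0.0008, "z": -0.0314, "spin": 0, "fingers": -1},
    {"x": 0, "y": -0.0013, "z": -0.0376, "spin": 0, "fingers": -1},
    {"x": 0, "y": -0.0021, "z": -0.0438, "spin": 0, "fingers": -1},
    {"x": 0, "y": -0.003, "z": -0.0501, "spin": 0, "fingers": -1}
  ]
}}

```text
time_s: 14.15
tcp_pos: [0.5592, 0.0007, 0.1642]
eef_rot: [-179.9, 0.0, -90.0]
contact_force: [6.0, -1.3, -4.5]
gripper_width: 0.009
gripper_force: 25.0
```

Emit:
{"method": "drive_tool", "body": {
  "rows": [
    {"x": 0, "y": -0.0016, "z": -0.0062, "spin": 0, "fingers": -1},
    {"x": 0, "y": -0.0033, "z": -0.0123, "spin": 0, "fingers": -1},
    {"x": 0, "y": -0.0048, "z": -0.0184, "spin": 0, "fingers": -1},
    {"x": 0, "y": -0.0063, "z": -0.0245, "spin": 0, "fingers": -1},
    {"x": 0, "y": -0.008, "z": -0.0306, "spin": 0, "fingers": -1},
    {"x": 0, "y": -0.0098, "z": -0.0366, "spin": 0, "fingers": -1},
    {"x": 0, "y": -0.0118, "z": -0.0426, "spin": 0, "fingers": -1},
    {"x": 0, "y": -0.0139, "z": -0.0484, "spin": 0, "fingers": -1},
    {"x": 0, "y": -0.0163, "z": -0.0543, "spin": 0, "fingers": -1},
    {"x": 0, "y": -0.0186, "z": -0.0601, "spin": 0, "fingers": -1}
  ]
}}

```text
time_s: 15.4
tcp_pos: [0.5765, 0.0004, 0.224]
eef_rot: [179.9, -0.0, -90.0]
contact_force: [-5.3, -0.6, -0.0]
gripper_width: 0.0088
gripper_force: 25.0
```

Emit:
{"method": "drive_tool", "body": {
  "rows": [
    {"x": 0, "y": -0.0022, "z": -0.0057, "spin": 0, "fingers": -1},
    {"x": 0, "y": -0.0048, "z": -0.0114, "spin": 0, "fingers": -1},
    {"x": 0, "y": -0.0076, "z": -0.017, "spin": 0, "fingers": -1},
    {"x": 0, "y": -0.0106, "z": -0.0225, "spin": 0, "fingers": -1},
    {"x": 0, "y": -0.0138, "z": -0.0279, "spin": 0, "fingers": -1},
    {"x": 0, "y": -0.017, "z": -0.0333, "spin": 0, "fingers": -1},
    {"x": 0, "y": -0.0204, "z": -0.0385, "spin": 0, "fingers": -1},
    {"x": 0, "y": -0.0239, "z": -0.0437, "spin": 0, "fingers": -1},
    {"x": 0, "y": -0.0276, "z": -0.0488, "spin": 0, "fingers": -1},
    {"x": 0, "y": -0.0314, "z": -0.0538, "spin": 0, "fingers": -1}
  ]
}}

```text
time_s: 16.65
tcp_pos: [0.6079, 0.0, 0.2787]
eef_rot: [179.9, -0.1, -90.0]
contact_force: [-9.0, -0.4, 5.6]
gripper_width: 0.0089
gripper_force: 25.0
```

Emit:
{"method": "drive_tool", "body": {
  "rows": [
    {"x": 0, "y": -0.0027, "z": -0.0043, "spin": 0, "fingers": -1},
    {"x": 0, "y": -0.0058, "z": -0.0083, "spin": 0, "fingers": -1},
    {"x": 0, "y": -0.009, "z": -0.0122, "spin": 0, "fingers": -1},
    {"x": 0, "y": -0.0124, "z": -0.016, "spin": 0, "fingers": -1},
    {"x": 0, "y": -0.0158, "z": -0.0196, "spin": 0, "fingers": -1},
    {"x": 0, "y": -0.0193, "z": -0.0232, "spin": 0, "fingers": -1},
    {"x": 0, "y": -0.0193, "z": -0.0232, "spin": 0, "fingers": -1},
    {"x": 0, "y": -0.0193, "z": -0.0232, "spin": 0, "fingers": -1}
  ]
}}

```text
time_s: 17.65
tcp_pos: [0.6282, -0.0002, 0.3024]
eef_rot: [-179.9, -0.1, -90.0]
contact_force: [-4.8, -3.1, 4.3]
gripper_width: 0.0093
gripper_force: 25.0
```

Run:
```python
from h import *
s=cap('scene')
for i in range(1): st=sensors.get_state();print(st['tcp_pos'],st['contact_force'])
crop(s,190,110,190,150,4,'c7.png')
h=np.array([.806,0,.1175])
for a in (.7,.75,.8,.85,.9):
    for y in (.055,-.055): print(a,(proj(s,h+[-.2512*np.cos(a-.0398),y,.2512*np.sin(a-.0398)])-[190,110])*4+1.5)
```

```text
[ 6.28245287e-01 -1.75788418e-04  3.02403658e-01] [-4.11955813 -3.28854804  4.03182963]
0.7 [568.35013955 223.44837971]
0.7 [409.12620693 181.37263648]
0.75 [564.73350997 221.60478938]
0.75 [404.11510272 179.18487592]
0.8 [560.78842459 220.68926481]
0.8 [398.75944566 177.90204818]
0.85 [556.51584026 220.73078731]
0.85 [393.06369066 177.55280204]
0.9 [551.91785431 221.75681303]
0.9 [387.03368964 178.16431091]
```

View pics/c7.png

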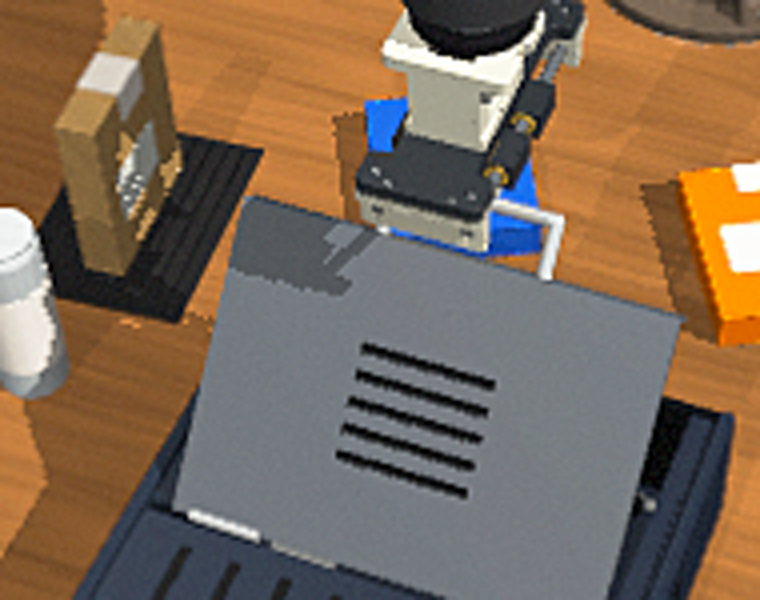

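The carton still stands upright. The hatch is at about 0.82 rad (bar end at crop 558,219), which is past balance and held. Now I'll ease it back to about 0.663 rad.

Emit:
{"method": "drive_tool", "body": {
  "rows": [
    {"x": 0, "y": 0.0018, "z": 0.0017, "spin": 0, "fingers": -1},
    {"x": 0, "y": 0.0037, "z": 0.0035, "spin": 0, "fingers": -1},
    {"x": 0, "y": 0.0072, "z": 0.0071, "spin": 0, "fingers": -1},
    {"x": 0, "y": 0.0106, "z": 0.011, "spin": 0, "fingers": -1},
    {"x": 0, "y": 0.0139, "z": 0.0149, "spin": 0, "fingers": -1},
    {"x": 0, "y": 0.0171, "z": 0.0189, "spin": 0, "fingers": -1},
    {"x": 0, "y": 0.0202, "z": 0.0229, "spin": 0, "fingers": -1},
    {"x": 0, "y": 0.0233, "z": 0.027, "spin": 0, "fingers": -1},
    {"x": 0, "y": 0.0258, "z": 0.0304, "spin": 0, "fingers": -1},
    {"x": 0, "y": 0.0258, "z": 0.0304, "spin": 0, "fingers": -1}
  ]
}}

```text
time_s: 18.95
tcp_pos: [0.6022, 0.0002, 0.271]
eef_rot: [-180.0, -0.0, -90.0]
contact_force: [-4.2, -3.0, 3.2]
gripper_width: 0.0092
gripper_force: 25.0
```

Emit:
{"method": "drive_tool", "body": {
  "rows": [
    {"x": 0, "y": 0, "z": 0, "spin": 0, "fingers": -1},
    {"x": 0, "y": 0, "z": 0, "spin": 0, "fingers": -1},
    {"x": 0, "y": 0, "z": 0, "spin": 0, "fingers": -1},
    {"x": 0, "y": 0, "z": 0, "spin": 0, "fingers": -1}
  ]
}}

```text
time_s: 19.45
tcp_pos: [0.6024, 0.0002, 0.2712]
eef_rot: [-180.0, -0.0, -90.0]
contact_force: [-4.3, -3.0, 2.9]
gripper_width: 0.009
gripper_force: 25.0
```

Run:
```python
from h import *
st=sensors.get_state();p=st['tcp_pos'];print(p,st['contact_force'],st['qd'].round(2))
print(np.arcsin((p[2]-.0064-.1175)/.2512)+.0398,np.arccos((.8068-p[0])/.2512)+.0398, np.arctan2(p[2]-.1239,.8068-p[0])+.0398)
```

```text
[6.02351088e-01 2.10648957e-04 2.71169962e-01] [-4.27837944 -3.02833075  2.92620521] [ 0.05  0.07  0.09 -0.07 -0.05 -0.03]
0.6662416293572242 0.6597818866897323 0.6640380257743839
```

The hatch is held steady at about 0.664 rad, 4.9° below balance. I'm handing the job in.

```bash
python3 -c "
from plant import r
print(r.close_job())"
```

```text
the job is handed in; nothing more can be done
None
```

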